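# Seat the sample bottles in their filling-line pucks

## Task

Get the filling machine's four sample bottles ready: stand each bottle upright in the puck that has its shape and its cap's colour, fully down on the puck's floor, and let it go. Set the bottles down gently rather than dropping them, and leave the amber jar and the screwdriver where they are.

Things in the scene. Friction and masses are not known exactly. Their poses are not given: they have to be found in the camera images.
- slim_bottle: White plastic bottle, slim and round, with a blue cap: straight body 32 mm diameter to 60 mm height, about 60 g. Loose. Origin at the centre of its underside, z up along the bottle, 85 mm tall in all; cap on the bottle's axis, 28 mm diameter, from 69 to 85 mm above the underside. 
- wide_bottle: White plastic bottle, wide and round, with a red cap: straight body 50 mm diameter to 60 mm height, about 130 g. Loose. Origin at the centre of its underside, z up along the bottle, 85 mm tall in all; cap on the bottle's axis, 28 mm diameter, from 69 to 85 mm above the underside. 
- square_bottle: White plastic bottle with a yellow cap: square body 38 x 38 mm (sides along its x and y axes) to 61 mm height, about 100 g. Loose. Origin at the centre of its underside, z up along the bottle, 85 mm tall in all; cap on the bottle's axis, 28 mm diameter, from 69 to 85 mm above the underside. 
- flat_bottle: White plastic bottle with a green cap: flat rectangular body 54 mm along its x axis, 28 mm along its y axis, to 61 mm height, about 90 g. Loose. Origin at the centre of its underside, z up along the bottle, 85 mm tall in all; cap on the bottle's axis, 28 mm diameter, from 69 to 85 mm above the underside. 
- slim_puck: Small round blue bottle puck (holder), well 44 mm diameter, outside 56 mm: for the blue-capped bottle. Fixed on the thin black loading plate (level with the table), open at the top, walls 6 mm thick, rim 15 mm above the table, white well floor 5 mm above the table. Origin at the centre of its underside, on the table; z up. 
- wide_puck: Large round red bottle puck, well 62 mm diameter, outside 74 mm: for the red-capped bottle. Fixed on the thin black loading plate (level with the table), open at the top, walls 6 mm thick, rim 15 mm above the table, white well floor 5 mm above the table. Origin at the centre of its underside, on the table; z up. 
- square_puck: Square yellow bottle puck, well 50 x 50 mm with sides along its x and y axes, outside 62 x 62 mm: for the yellow-capped bottle. Fixed on the thin black loading plate (level with the table), open at the top, walls 6 mm thick, rim 15 mm above the table, white well floor 5 mm above the table. Origin at the centre of its underside, on the table; z up. 
- flat_puck: Rectangular green bottle puck, well 66 mm along its x axis and 40 mm along its y axis, outside 78 x 52 mm: for the green-capped bottle, long side along long side. Fixed on the thin black loading plate (level with the table), open at the top, walls 6 mm thick, rim 15 mm above the table, white well floor 5 mm above the table. Origin at the centre of its underside, on the table; z up. 
- amber_jar: Amber glass jar with a black lid and a paper label, standing on the table, 54 mm diameter, 75 mm tall, loose; a bystander to leave alone. Origin at the centre of its underside.
- screwdriver: Screwdriver lying on the table, 170 mm long along its x axis, handle towards its -x, loose; a bystander to leave alone. Origin near its middle, on the table.
Not all that is in view belongs to the job. Leave any pink or purple look-alike of the square_bottle alone.

How it is judged (in metres and radians):
At the end, for the whole second after the job is handed in: Each of the four bottles stands in its own puck: underside 2 to 9 mm above the puck's underside (so down on the 5 mm floor), axis within 12 mm of the puck's centre, tilted less than 0.1 rad, and at rest (horizontal distance between slim_bottle and slim_puck below 0.012 m and z of slim_bottle in the frame of slim_puck between 0.002 and 0.009 m and angle between each of slim_bottle, wide_bottle, square_bottle, flat_bottle's own z axis and vertical below 0.1 rad and linear speed of each of slim_bottle, wide_bottle, square_bottle, flat_bottle below 0.02 m/s and angular speed of each of slim_bottle, wide_bottle, square_bottle, flat_bottle below 0.2 rad/s and horizontal distance between wide_bottle and wide_puck below 0.012 m and z of wide_bottle in the frame of wide_puck between 0.002 and 0.009 m and horizontal distance between square_bottle and square_puck below 0.012 m and z of square_bottle in the frame of square_puck between 0.002 and 0.009 m and horizontal distance between flat_bottle and flat_puck below 0.012 m and z of flat_bottle in the frame of flat_puck between 0.002 and 0.009 m); the robot touches nothing.
It fails at once if the amber jar is shifted by more than 25 mm or tipped (distance of amber_jar from where it was at the start of the episode above 0.025 m or angle between amber_jar's own z axis and vertical above 0.4 rad).
It fails at once if the screwdriver is shifted by more than 25 mm (distance of screwdriver from where it was at the start of the episode above 0.025 m).
It fails at once if a bottle is dropped: it falls free of the fingers at more than 0.7 m/s (a drop of about 25 mm) ((contact force between slim_bottle and the fingers below 0.05 N and linear speed of slim_bottle above 0.7 m/s) or (contact force between wide_bottle and the fingers below 0.05 N and linear speed of wide_bottle above 0.7 m/s) or (contact force between square_bottle and the fingers below 0.05 N and linear speed of square_bottle above 0.7 m/s) or (contact force between flat_bottle and the fingers below 0.05 N and linear speed of flat_bottle above 0.7 m/s)).
It also fails if it takes over 88 s, if anything falls off the work surface, if the arm or the gripper's body presses on something with over 40 N, if the wrist force passes 120 N, or if a joint passes its speed limit or range.

## Robot

A 6-joint arm with a two-finger parallel gripper is mounted at the origin on the work surface. World frame = base frame: x ahead of the robot, y to its left, z up, the work surface at z = 0. Lengths are in mm, angles in rad, forces in N, time in s.
With the tool pointing down it reaches from about 325 to 900 mm from the base axis. Payload 6.1 kg.
Tool frame: the origin (TCP) lies on the centre line of the jaws, within the pads' length; the fingertips stand 11 mm ahead of it and the grasp point (between the pads) lies 8 mm behind it; z points along the fingers, y is the line along which they close (so a half turn about z gives the same grasp; the last joint's range is limited). The gripper opens to 85 mm and grips with 20 to 120 N. Pads are 22 mm wide; open, the fingers measure 114 mm over their backs; the gripper's body (76 mm by 85 mm) begins 54 mm behind the grasp point. The pads swing forward as they close: fully open they stand 13 mm farther back than shut.
Start: joints at [1.213, 0.22, 1.526, -0, 1.395, -0.126], TCP at [143.58, 608.277, 242.3] pointing down, gripper open.
Joint ranges: [-2.98, 2.98], [-0.91, 2.08], [0.09, 2.57], [-1.24, 4.39], [0.2, 2.65], [-2.68, 2.68]. Speed limits (rad/s): [2.57, 2.57, 3.01, 3.14, 3.14, 3.14].

## Interface

Orientations are given as a unit quaternion [x, y, z, w].
In Python, from bench import r gives the robot as it stands.
- The arm moves only by the tool carry_out, never from a script. Its arguments are lists of equal length, an entry for each row: "linear": the shift along the tool's x, y, z scaled (see below), a list of three; "delta_rot": the turn, a rotation vector about the tool's x, y, z scaled (see below), a list of three; "gripper": the gripper command: -1 is fully open, 1 is shut, values between are in proportion. In form: {"linear": [[x, y, z], ...], "delta_rot": [[wx, wy, wz], ...], "gripper": [gripper, ...]}. A call has 1 to 8 rows; each row is the pose to reach, as a shift and turn from the pose commanded when the call began, along the tool's axes at that moment; what a row does not reach only later rows make up. The controller multiplies each number of a shift by 0.1 m and each number of a turn by pi/2 rad. A row lasts 1/10 s, in which the tool goes at most 50 mm and 8.59 degrees, less where a joint would pass 70% of its speed; a pose out of reach is approached as far as the arm can. A call with a number of a shift or a turn outside -1 to 1 is refused whole. A call with a gripper value outside its range is refused whole. The fingers move at their own pace and stop on an object; "newtons" is the grip in N (left out, the last holds). Time passes only in rows, so rows that repeat a pose let the fingers close. It gives the time, the measured TCP pose, the force, the opening and the grip force at its end, in the units of the state.
- r.read_state(): the state, without advancing time (a new reading comes with each control period).
- r.snapshot(name): name is "side" or "top" or "wrist"; returns (picture, depth): 384x512x3 uint8, red, green, blue; 384x512 float32, mm along the optical axis (not along the pixel's ray), 0 where there is no reading.
- r.calibration(name): a dict with "fovy" (degrees; the focal length in pixels is half the picture's height over the tangent of half this angle, whatever the lens; pixels are square), "cx", "cy" (the principal point, pixels), "R" (3x3) and "t" (3): a world point X has camera coordinates R X + t. Camera axes: x right, y down, z forward; pixel columns grow to the right and rows downward; lengths in mm; the calibration is good to about 2 mm. A picture is of the moment at which its call begins: read the wrist's pose just before it. calibration takes no time and is no camera call; for the wrist camera it gives the pose at the moment of the call.
- r.finish_job(): hands the job in; it is judged then, once.
The state is a dict: "clock": time; "q": joint angles; "dq": joint speeds; "joint_torque": joint torques, N m; "ee_pos": TCP position; "orientation": TCP orientation; "wrist_force": force on the tool from outside, world axes, zero at the start; "moment": the same for the moment, N m; "grip_width": opening from 0.0 (shut) to 1.0 (fully open); "gripper_force": force on a finger pad.
Only numpy, scipy, OpenCV 4.12 (cv2) and the standard library are available. Lean on these libraries where they do the work, as an engineer would, in place of code of your own. Each camera call takes 0.05 s, during which the arm holds its last target. There are 200 camera calls.

## Working session

There is one attempt and no reset: what is moved stays moved. The work goes in short steps, Python scripts to look and compute and a tool call to move; the robot and the scene stay as the last step left them, time stands still between calls to the robot, and variables do not carry over. Pictures are saved under pics/ and viewed, at most 14 in all, crops included, and the job is handed in when it is done.

Besides the shell and the picture viewer there is one more tool, called after ">>>" as name(argument=value, ...) on one line, values as JSON. carry_out: Moves the arm, as the interface text tells. Shifts and turns lie within -1 to 1; 1 stands for 0.1 m of shift or pi/2 rad of turn. Its arguments: {"type":"object","properties":{"linear":{"type":"array","items":{"type":"array","items":{"type":"number"}}},"delta_rot":{"type":"array","items":{"type":"array","items":{"type":"number"}}},"gripper":{"type":"array","items":{"type":"number"}},"newtons":{"type":"number"}},"required":["linear","delta_rot","gripper"]}

```bash
mkdir -p pics; ls; cat > h.py <<'E'
import numpy as np, cv2
from bench import r
def snap(n,f=None):
    c=r.calibration(n); p,d=r.snapshot(n)
    if f: cv2.imwrite('pics/'+f,p[:,:,::-1]); np.savez('pics/'+f[:-4],p=p,d=d,R=c['R'],t=c['t'],k=[c['fovy'],c['cx'],c['cy']])
    return p,d,c
def cloud(d,c):
    f=d.shape[0]/2/np.tan(np.radians(c['fovy'])/2)
    v,u=np.indices(d.shape)
    P=np.stack([(u-c['cx'])/f*d,(v-c['cy'])/f*d,d],-1)
    return (P-np.array(c['t']))@np.array(c['R'])
E
python3 - <<'E'
from h import *
a,_,c=snap('top','top.png'); b,_,c2=snap('side','side.png')
print(c,c2,r.read_state())
E
```

```text
pics
{'fovy': 55.252396187956066, 'cx': 255.6917560445805, 'cy': 194.43237546873596, 'R': array([[ 0.00312375, -0.99963258,  0.0269247 ],
       [-0.98342644, -0.00795185, -0.18113309],
       [ 0.18128064, -0.02591264, -0.98308996]]), 't': array([ -18.4324428 ,  515.45316492, 1153.2387255 ])} {'fovy': 52.2768538491501, 'cx': 262.8352091389322, 'cy': 197.05817321813848, 'R': array([[ 0.98358339, -0.18043586,  0.00257354],
       [-0.14206049, -0.7830302 , -0.60554317],
       [ 0.11127686,  0.5952366 , -0.7958083 ]]), 't': array([-489.74790815,   71.01257747,  969.43251342])} {'clock': 0.1, 'q': array([ 1.21289496e+00,  2.21165252e-01,  1.52753534e+00, -2.33805586e-05,
        1.39466208e+00, -1.26114023e-01]), 'dq': array([-0.00128767, -0.00166726, -0.00384937, -0.00013659,  0.0003751 ,
        0.00014215]), 'joint_torque': array([ 1.24061040e-03, -4.98243213e+01, -3.90542543e+01, -2.96028356e-04,
        5.70264354e-03,  2.39396718e-05]), 'ee_pos': array([143.4049371 , 607.77855969, 241.27700654]), 'orientation': array([ 1.15632321e-01,  9.93291691e-01, -8.61974293e-04, -2.00921624e-04]), 'wrist_force': array([ 0.92888802, -0.14367218,  0.32375079]), 'moment': array([ 0.0261754 , -0.02230975, -0.00510929]), 'gripper_force': 0.0, 'grip_width': 1.0001072027246627}
```

View pics/top.png

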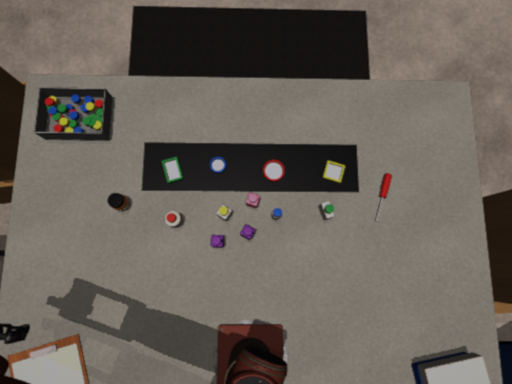

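View pics/side.png

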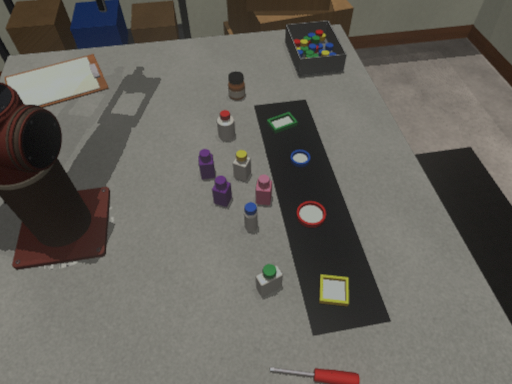

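The top view shows the pucks, left to right: green (172,169), blue (218,165), red (274,170), yellow (334,171). The caps are red (173,218), yellow (224,212), blue (277,213) and green (328,209). The pink and purple decoys are at (253,200), (248,232) and (218,241). All bottles are standing upright. I'll enlarge the picture and measure.

```bash
cat >> h.py <<'E'
def ray(c,u,v,z):
    f=192/np.tan(np.radians(c['fovy'])/2); R=np.array(c['R']);t=np.array(c['t'])
    o=-R.T@t; d=R.T@np.array([(u-c['cx'])/f,(v-c['cy'])/f,1]); return o+d*(z-o[2])/d[2]
COL=dict(red=[(0,8),(172,180)],yellow=[(24,34)],green=[(50,80)],blue=[(105,122)])
def mask(p,col):
    h=cv2.cvtColor(p,cv2.COLOR_RGB2HSV)
    return sum(cv2.inRange(h,(a,110,60),(b,255,255)) for a,b in COL[col])
def blobs(p,col,mn=15):
    n,l,s,ce=cv2.connectedComponentsWithStats(mask(p,col)); return [(s[i],ce[i],l==i) for i in range(1,n) if s[i][4]>=mn]
E
python3 - <<'E'
from h import *
z=np.load('pics/top.npz');p=z['p'];c=dict(fovy=z['k'][0],cx=z['k'][1],cy=z['k'][2],R=z['R'],t=z['t'])
P=cloud(z['d'],c)
for col in COL:
    for s,ce,m in blobs(p,col):
        if not(120<ce[0]<400 and 130<ce[1]<260): continue
        puck=ce[1]<192
        w=ray(c,*ce,15 if puck else 85)
        ys,xs=np.nonzero(m); rect=cv2.minAreaRect(np.array([ray(c,x,y,15 if puck else 85)[:2] for x,y in zip(xs,ys)],np.float32))
        print(col,s,ce.round(1),w.round(1),'z',np.median(P[m][:,2]).round(1),[np.round(q,1) for q in rect])
cv2.imwrite('pics/topc.png',cv2.resize(p[140:255,110:400,::-1],None,fx=2.7,fy=2.7,interpolation=cv2.INTER_CUBIC))
E
```

```text
red [262 159  23  23 153] [273.4 169.5] [608.4 -76.5  15. ] z 13.9 [array([606.9, -76.9]), array([75.3, 76.8]), np.float64(45.6)]
red [379 173  13  25 183] [385.2 184.7] [ 558.7 -458.3   15. ] z 24.0 [array([ 559.1, -458.3]), array([25.5, 87.5]), np.float64(72.8)]
red [247 203  10   4  18] [251.1 204.7] [ 4.755e+02 -1.000e-01  8.500e+01] z 52.3 [array([475.2,  -0.8]), array([29.1,  6.2]), np.float64(76.2)]
red [167 213   9   9  64] [170.9 217.3] [434.2 249.3  85. ] z 86.3 [array([435., 249.]), array([25.4, 24.8]), np.float64(2.4)]
yellow [323 160  23  23 170] [334.  170.7] [ 606.2 -284.3   15. ] z 14.5 [array([ 605.5, -283.2]), array([67.2, 68.6]), np.float64(72.9)]
yellow [219 207   9   8  58] [223.2 210.3] [457.   87.1  85. ] z 86.0 [array([456.6,  87.8]), array([22.1, 25.1]), np.float64(0.4)]
green [161 157  22  26 131] [170.9 168.7] [607.8 270.9  15. ] z 15.5 [array([606.5, 268.4]), array([81.3, 55. ]), np.float64(17.6)]
green [325 205   9   8  53] [328.9 208.3] [ 465.8 -246.5   85. ] z 86.4 [array([ 466.1, -245.9]), array([22.1, 25.3]), np.float64(44.3)]
blue [209 156  18  17 105] [217.2 163.6] [627.3 114.9  15. ] z 14.4 [array([626., 114.]), array([56.9, 55.9]), np.float64(45.1)]
blue [273 208   9   9  60] [277.1 212. ] [453. -82.  85.] z 85.5 [array([453. , -81.8]), array([25.4, 25.3]), np.float64(0.4)]
```

View pics/topc.png

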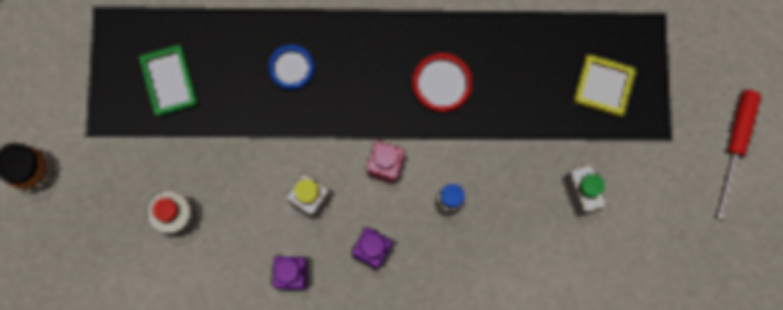

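All poses agree with the given sizes: rims at z≈15 and caps at z≈86. I'll square the tool up with the world (tool x = +y, tool y = +x) while heading for the red bottle.

>>> carry_out(linear=[[-1,-1,0],[-1,-1,0],[-1,-1,0],[-1,-1,0],[-1,-1,0],[-1,-1,0]], delta_rot=[[0,0,0.426],[0,0,0.426],[0,0,0.426],[0,0,0.426],[0,0,0.426],[0,0,0.426]], gripper=[-1,-1,-1,-1,-1,-1])

```text
clock: 0.7
ee_pos: [218.1, 487.5, 242.0]
orientation: [0.436, 0.9, -0.0, -0.0]
wrist_force: [0.1, -0.1, -0.1]
grip_width: 1.0
gripper_force: 0.0
```

>>> carry_out(linear=[[-1,0,0],[-1,0,0],[-1,0,0],[-1,0,0],[-1,0,0],[-1,0,0]], delta_rot=[[0,0,0.426],[0,0,0.426],[0,0,0.426],[0,0,0.426],[0,0,0.426],[0,0,0.426]], gripper=[-1,-1,-1,-1,-1,-1])

```text
clock: 1.3
ee_pos: [279.9, 409.5, 242.0]
orientation: [0.706, 0.708, -0.0, 0.0]
wrist_force: [-0.8, -0.4, -0.2]
grip_width: 0.999
gripper_force: 0.0
```

>>> carry_out(linear=[[-0.8,0.75,0],[-0.8,0.75,0],[-0.8,0.75,0],[-0.8,0.75,0]], delta_rot=[[0,0,0],[0,0,0],[0,0,0],[0,0,0]], gripper=[-1,-1,-1,-1])

```text
clock: 1.7
ee_pos: [355.8, 328.9, 242.1]
orientation: [0.707, 0.707, -0.0, -0.0]
wrist_force: [-0.2, 1.0, -0.7]
grip_width: 1.001
gripper_force: 0.0
```

>>> carry_out(linear=[[-0.8,0.75,0],[-0.8,0.75,0],[-0.8,0.75,0],[-0.8,0.75,0]], delta_rot=[[0,0,0],[0,0,0],[0,0,0],[0,0,0]], gripper=[-1,-1,-1,-1])

```text
clock: 2.1
ee_pos: [430.2, 249.8, 242.1]
orientation: [0.707, 0.707, -0.0, -0.0]
wrist_force: [-1.2, 0.2, -0.7]
grip_width: 1.001
gripper_force: 0.0
```

```bash
python3 - <<'E'
from h import *
s=r.read_state(); print(s['ee_pos'],s['orientation'],s['q'])
p,d,c=snap('wrist','w1.png')
print(c)
E
```

```text
[430.24235365 249.84224269 242.07917377] [ 7.07021388e-01  7.07192026e-01 -1.51904088e-04 -4.16149114e-04] [ 3.67042457e-01 -8.79214035e-02  1.85105981e+00  6.48910485e-04
  1.37907010e+00  3.66677290e-01]
{'fovy': 63.473962490527114, 'cx': 249.0506769511215, 'cy': 186.40379778790637, 'R': array([[ 9.99997266e-01,  2.11476889e-03, -9.97975054e-04],
       [ 2.31233221e-03, -9.57836251e-01,  2.87305358e-01],
       [-3.48312253e-04, -2.87306880e-01, -9.57838523e-01]]), 't': array([-431.26370583,  200.19913901,  449.94139092])}
```

View pics/w1.png

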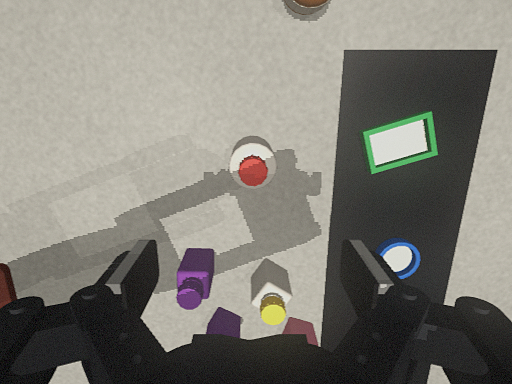

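The wrist view shows the red cap at (252,170), the yellow cap at (273,314), the green puck at (400,143) and the blue puck at (400,258). I'll measure these.

```bash
cat >> h.py <<'E'
def measure(p,d,c,puckx=530):
    P=cloud(d,c)
    for col in COL:
        for s,ce,m in blobs(p,col,60):
            z=P[m][:,2]; zm=np.percentile(z[z!=0],80) if (z!=0).any() else 0
            h=85 if zm>60 else 15
            if h==85: m=m&(P[:,:,2]>82)
            ys,xs=np.nonzero(m)
            if len(xs)<20: continue
            q=np.array([ray(c,x,y,h)[:2] for x,y in zip(xs,ys)],np.float32)
            rc=cv2.minAreaRect(q); print(col,'z80 %.1f'%zm,'box',s[:4],'rect',np.round(rc[0],1),np.round(rc[1],1),round(rc[2],1))
            if h==85 and col in('yellow','green'):
                # body: points of height 20..58 near -> sides; top shoulder ~61..68
                b=(np.hypot(P[:,:,0]-rc[0][0],P[:,:,1]-rc[0][1])<34)&(P[:,:,2]>25)&(P[:,:,2]<66)
                rb=cv2.minAreaRect(P[b][:,:2].astype(np.float32)); print('   body',b.sum(),np.round(rb[0],1),np.round(rb[1],1),round(rb[2],1))
E
python3 - <<'E'
from h import *
z=np.load('pics/w1.npz');p=z['p'];c=dict(fovy=z['k'][0],cx=z['k'][1],cy=z['k'][2],R=z['R'],t=z['t'])
measure(p,z['d'],c)
E
```

```text
red z80 84.8 box [238 155  30  31] rect [434.8 250.6] [27.9 26.3] 62.6
red z80 12.0 box [  0 269  12  40] rect [105.1  69. ] [62.  14.5] 77.1
yellow z80 84.8 box [261 303  25  22] rect [457.6  88.5] [27.1 26.4] 84.6
   body 1065 [457.8  87.8] [38.3 37.9] 56.1
green z80 14.9 box [362 111  76  63] rect [603.9 268. ] [81.2 54.6] 17.4
blue z80 14.4 box [376 238  45  41] rect [626.8 121.8] [41.5 64.6] 42.2
```

The sizes check out. The red bottle is at (435,250.4). The square bottle is at (457.7,88), with its sides at -33.9°. Next I'll descend on the red bottle.

>>> carry_out(linear=[[0.007,0.046,0.4],[0.007,0.046,0.9],[0.007,0.046,1],[0.007,0.046,1]], delta_rot=[[0,0,0],[0,0,0],[0,0,0],[0,0,0]], gripper=[-1,-1,-1,-1])

```text
clock: 2.55
ee_pos: [432.0, 251.1, 140.5]
orientation: [0.706, 0.708, -0.002, -0.001]
wrist_force: [-0.7, -0.1, 0.9]
grip_width: 1.0
gripper_force: 0.0
```

>>> carry_out(linear=[[0,0,0.25],[0,0,0.5],[0,0,0.75],[0,0,1],[0,0,1]], delta_rot=[[0,0,0],[0,0,0],[0,0,0],[0,0,0],[0,0,0]], gripper=[-1,-1,-1,-1,-1])

```text
clock: 3.05
ee_pos: [433.7, 250.8, 41.8]
orientation: [0.706, 0.708, -0.001, -0.001]
wrist_force: [-0.5, -0.0, 0.7]
grip_width: 1.0
gripper_force: 0.0
```

>>> carry_out(linear=[[0,0,0.03],[0,0,0.03],[0,0,0.03],[0,0,0.03],[0,0,0.03],[0,0,0.03],[0,0,0.03],[0,0,0.03]], delta_rot=[[0,0,0],[0,0,0],[0,0,0],[0,0,0],[0,0,0],[0,0,0],[0,0,0],[0,0,0]], gripper=[-1,1,1,1,1,1,1,1], newtons=30)

```text
clock: 3.85
ee_pos: [435.8, 250.9, 41.2]
orientation: [0.707, 0.707, 0.001, 0.0]
wrist_force: [-2.9, -0.7, 6.7]
grip_width: 0.575
gripper_force: 30.4
```

>>> carry_out(linear=[[0,0,-0.2],[0,0,-0.6],[0,0,-1],[0,0,-1]], delta_rot=[[0,0,0],[0,0,0],[0,0,0],[0,0,0]], gripper=[1,1,1,1], newtons=40)

```text
clock: 4.25
ee_pos: [438.9, 252.0, 146.2]
orientation: [0.707, 0.707, 0.005, 0.002]
wrist_force: [1.0, 1.5, -0.6]
grip_width: 0.571
gripper_force: 41.9
```

>>> carry_out(linear=[[-0.3,0.05,-0.15],[-0.6,0.1,-0.3],[-0.9,0.2,-0.4],[-0.95,0.2,-0.4]], delta_rot=[[0,0,0],[0,0,0],[0,0,0],[0,0,0]], gripper=[1,1,1,1])

```text
clock: 4.65
ee_pos: [456.5, 153.1, 180.9]
orientation: [0.708, 0.706, 0.001, 0.001]
wrist_force: [-0.0, 0.2, -0.8]
grip_width: 0.571
gripper_force: 41.9
```

>>> carry_out(linear=[[-0.45,0.1,0],[-0.9,0.2,0],[-0.95,0.2,0]], delta_rot=[[0,0,0],[0,0,0],[0,0,0]], gripper=[1,1,1])

```text
clock: 4.95
ee_pos: [475.3, 57.0, 178.8]
orientation: [0.708, 0.706, -0.001, 0.001]
wrist_force: [0.3, 0.9, -1.7]
grip_width: 0.57
gripper_force: 41.9
```

>>> carry_out(linear=[[-0.45,0.1,0],[-0.9,0.2,0],[-0.95,0.2,0]], delta_rot=[[0,0,0],[0,0,0],[0,0,0]], gripper=[1,1,1])

```text
clock: 5.25
ee_pos: [495.5, -37.7, 179.0]
orientation: [0.708, 0.706, -0.0, 0.001]
wrist_force: [0.4, 0.1, -0.9]
grip_width: 0.572
gripper_force: 41.9
```

>>> carry_out(linear=[[-0.45,0.1,0],[-0.9,0.15,0],[-0.9,0.15,0],[-0.9,0.15,0]], delta_rot=[[0,0,0],[0,0,0],[0,0,0],[0,0,0]], gripper=[1,1,1,1])

```text
clock: 5.65
ee_pos: [509.5, -124.1, 178.5]
orientation: [0.708, 0.707, 0.0, -0.001]
wrist_force: [0.5, 0.1, -1.6]
grip_width: 0.574
gripper_force: 41.9
```

```bash
python3 - <<'E'
from h import *
s=r.read_state(); print(s['ee_pos'],s['orientation'],s['q'],s['grip_width'],s['gripper_force'])
p,d,c=snap('wrist','w2.png')
measure(p,d,c)
E
```

```text
[ 509.54012575 -124.06014256  178.45455351] [ 7.07565989e-01  7.06646489e-01  2.12142276e-05 -1.05356642e-03] [-3.89803912e-01  3.70473915e-02  1.85183420e+00  8.96852875e-04
  1.25463867e+00 -3.88783211e-01] 0.5737867060632148 41.91299942554906
red z80 14.6 box [312  81  81  80] rect [606.  -77.3] [73.2 73.3] 28.5
red z80 221.8 box [208 259  84  81] rect [ 512.8 -221.3] [78.5 70.2] 80.4
yellow z80 14.7 box [298 304  14  24] rect [ 576.8 -292.7] [29.6 14.5] 74.0
green z80 84.7 box [187 304  27  34] rect [ 466.  -241.8] [21.1 29.6] 10.9
   body 66 [ 458.3 -239.2] [11.8  4.3] 41.2
blue z80 84.9 box [153 119  41  39] rect [453.9 -83.5] [26.7 26.5] 3.3
```

View pics/w2.png

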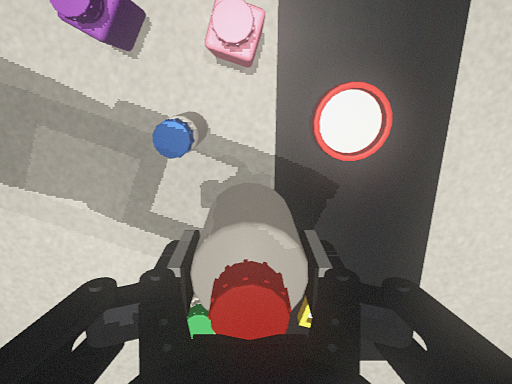

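The red puck is at (606.2,-77.2) with a 73 mm outside, which fits. The bottle hangs upright in the grip. The blue cap is at (453.9,-83.5).

>>> carry_out(linear=[[0.22,0.45,0.1],[0.45,0.9,0.3],[0.47,0.967,0.5],[0.47,0.967,0.7],[0.47,0.967,0.7],[0.47,0.967,0.7]], delta_rot=[[0,0,0],[0,0,0],[0,0,0],[0,0,0],[0,0,0],[0,0,0]], gripper=[1,1,1,1,1,1])

```text
clock: 6.3
ee_pos: [605.9, -75.8, 108.9]
orientation: [0.706, 0.708, -0.0, -0.001]
wrist_force: [0.1, 0.2, -0.2]
grip_width: 0.573
gripper_force: 42.2
```

>>> carry_out(linear=[[-0.01,0.003,0.15],[-0.014,0.003,0.3],[-0.014,0.003,0.45],[-0.014,0.003,0.55],[-0.014,0.003,0.6],[-0.014,0.003,0.61],[-0.014,0.003,0.62],[-0.014,0.003,0.62]], delta_rot=[[0,0,0],[0,0,0],[0,0,0],[0,0,0],[0,0,0],[0,0,0],[0,0,0],[0,0,0]], gripper=[1,1,1,1,1,1,1,1])

```text
clock: 7.1
ee_pos: [607.5, -79.1, 47.8]
orientation: [0.707, 0.707, 0.0, 0.0]
wrist_force: [0.4, -0.9, -1.2]
grip_width: 0.571
gripper_force: 42.2
```

>>> carry_out(linear=[[0.01,-0.01,0.01],[0.01,-0.01,0.02],[0.01,-0.01,0.02]], delta_rot=[[0,0,0],[0,0,0],[0,0,0]], gripper=[1,1,1])

```text
clock: 7.4
ee_pos: [606.3, -77.9, 46.3]
orientation: [0.707, 0.707, 0.0, 0.0]
wrist_force: [-2.9, 0.2, 3.8]
grip_width: 0.575
gripper_force: 42.6
```

It touched the floor at 3.8 N. I'll release, lift and go on to the blue bottle.

>>> carry_out(linear=[[0,0,0],[0,0,0],[0,0,0],[0,0,-0.15],[0,0,-0.5],[0,0,-1],[0,0,-1]], delta_rot=[[0,0,0],[0,0,0],[0,0,0],[0,0,0],[0,0,0],[0,0,0],[0,0,0]], gripper=[-1,-1,-1,-1,-1,-1,-1])

```text
clock: 8.1
ee_pos: [611.2, -79.2, 155.0]
orientation: [0.707, 0.707, 0.004, 0.006]
wrist_force: [1.6, -0.0, 1.0]
grip_width: 0.997
gripper_force: 0.0
```

>>> carry_out(linear=[[-0.05,-0.5,-0.2],[-0.05,-0.9,-0.2],[-0.05,-0.9,-0.2]], delta_rot=[[0,0,0],[0,0,0],[0,0,0]], gripper=[-1,-1,-1])

```text
clock: 8.4
ee_pos: [510.7, -82.1, 164.2]
orientation: [0.707, 0.707, -0.001, -0.002]
wrist_force: [0.5, 0.2, 0.4]
grip_width: 0.996
gripper_force: 0.0
```

>>> carry_out(linear=[[0,-0.5,0.1],[0,-0.62,0.2],[0,-0.62,0.2],[0,-0.62,0.2]], delta_rot=[[0,0,0],[0,0,0],[0,0,0],[0,0,0]], gripper=[-1,-1,-1,-1])

```text
clock: 8.8
ee_pos: [455.3, -83.4, 146.7]
orientation: [0.707, 0.707, 0.001, 0.001]
wrist_force: [0.1, -0.1, 0.2]
grip_width: 1.002
gripper_force: 0.0
```

```bash
python3 - <<'E'
from h import *
s=r.read_state(); print(s['ee_pos'],s['orientation'])
p,d,c=snap('wrist','w3.png')
measure(p,d,c)
E
```

```text
[455.32005997 -83.37362259 146.66829379] [7.06992316e-01 7.07219797e-01 6.87278163e-04 1.24601365e-03]
red z80 14.4 box [374 129  89  83] rect [597.3 -72.5] [73.2 64.4] 62.4
red z80 89.6 box [447 176  58  47] rect [607.4 -79.1] [28.7 33.5] 52.2
blue z80 84.8 box [225 181  41  45] rect [453.6 -82.7] [26.8 27.1] 13.1
```

View pics/w3.png

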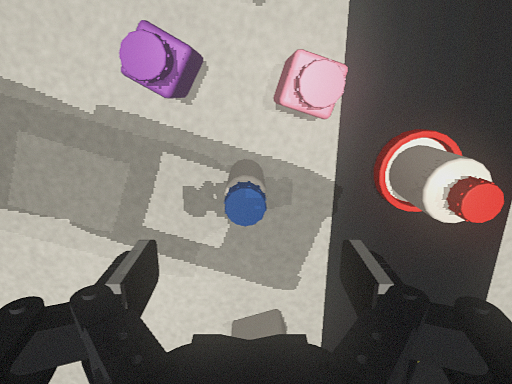

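The red bottle stands in its puck, with its cap top at about 90 mm as it should be. The blue cap is at (453.6,-82.7). I'll descend and grip it.

>>> carry_out(linear=[[0.007,-0.015,0.2],[0.007,-0.015,0.5],[0.007,-0.015,0.8],[0.007,-0.015,1],[0.007,-0.015,1]], delta_rot=[[0,0,0],[0,0,0],[0,0,0],[0,0,0],[0,0,0]], gripper=[-1,-1,-1,-1,-1])

```text
clock: 9.35
ee_pos: [451.8, -81.8, 43.4]
orientation: [0.707, 0.707, -0.001, -0.002]
wrist_force: [-1.0, -0.2, 0.4]
grip_width: 1.0
gripper_force: 0.0
```

>>> carry_out(linear=[[0,0,0.06],[0,0,0.06],[0,0,0.06],[0,0,0.06],[0,0,0.06],[0,0,0.06],[0,0,0.06],[0,0,0.06]], delta_rot=[[0,0,0],[0,0,0],[0,0,0],[0,0,0],[0,0,0],[0,0,0],[0,0,0],[0,0,0]], gripper=[-1,1,1,1,1,1,1,1], newtons=30)

```text
clock: 10.15
ee_pos: [453.1, -82.5, 40.2]
orientation: [0.707, 0.707, 0.0, 0.001]
wrist_force: [-2.2, 0.3, 5.4]
grip_width: 0.367
gripper_force: 29.6
```

>>> carry_out(linear=[[0,0,-0.2],[0,0,-0.6],[0,0,-1],[0,0,-1]], delta_rot=[[0,0,0],[0,0,0],[0,0,0],[0,0,0]], gripper=[1,1,1,1], newtons=40)

```text
clock: 10.55
ee_pos: [456.4, -83.7, 145.3]
orientation: [0.707, 0.707, 0.002, 0.005]
wrist_force: [1.0, 0.1, -0.9]
grip_width: 0.361
gripper_force: 39.7
```

>>> carry_out(linear=[[0.25,0.1,-0.2],[0.5,0.25,-0.4],[0.75,0.4,-0.4],[0.75,0.4,-0.4]], delta_rot=[[0,0,0],[0,0,0],[0,0,0],[0,0,0]], gripper=[1,1,1,1])

```text
clock: 10.95
ee_pos: [493.7, -5.1, 179.5]
orientation: [0.706, 0.708, 0.001, 0.0]
wrist_force: [-0.2, -1.2, -1.7]
grip_width: 0.363
gripper_force: 39.8
```

>>> carry_out(linear=[[0.4,0.2,0],[0.75,0.4,0],[0.75,0.4,0],[0.75,0.4,0]], delta_rot=[[0,0,0],[0,0,0],[0,0,0],[0,0,0]], gripper=[1,1,1,1])

```text
clock: 11.35
ee_pos: [531.6, 67.9, 178.0]
orientation: [0.706, 0.708, -0.001, -0.001]
wrist_force: [-0.5, 0.0, -0.4]
grip_width: 0.362
gripper_force: 39.9
```

```bash
python3 - <<'E'
from h import *
s=r.read_state(); print(s['ee_pos'],s['orientation'])
p,d,c=snap('wrist','w4.png')
measure(p,d,c)
E
```

```text
[531.55932305  67.87602755 177.96840379] [ 7.06285177e-01  7.07926332e-01 -1.03655997e-03 -6.94142046e-04]
red z80 14.6 box [320 263  26  19] rect [622.8 -43.7] [ 8.6 35.7] 44.1
yellow z80 84.9 box [131 147  39  26] rect [458.8  92.2] [27.6 17.2] 0.3
   body 1389 [458.1  87.2] [37.5 38.1] 56.8
blue z80 14.6 box [318  93  62  60] rect [623.9 113.5] [56.8 54. ] 0.2
blue z80 222.2 box [208 261  84  79] rect [531.9 -29.5] [70.5 77.5] 4.9
```

>>> carry_out(linear=[[0.22,0.45,0.1],[0.45,0.88,0.3],[0.458,0.93,0.5],[0.458,0.93,0.7],[0.458,0.93,0.7],[0.458,0.93,0.7]], delta_rot=[[0,0,0],[0,0,0],[0,0,0],[0,0,0],[0,0,0],[0,0,0]], gripper=[1,1,1,1,1,1])

```text
clock: 12.0
ee_pos: [624.5, 112.4, 108.9]
orientation: [0.707, 0.707, -0.001, -0.001]
wrist_force: [-0.9, -0.2, -0.3]
grip_width: 0.362
gripper_force: 40.1
```

>>> carry_out(linear=[[0,0,0.15],[0,0,0.3],[0,0,0.4],[0,0,0.4],[0,0,0.4]], delta_rot=[[0,0,0],[0,0,0],[0,0,0],[0,0,0],[0,0,0]], gripper=[1,1,1,1,1])

```text
clock: 12.5
ee_pos: [625.0, 113.6, 68.8]
orientation: [0.707, 0.707, -0.0, -0.0]
wrist_force: [0.2, 0.4, -0.8]
grip_width: 0.363
gripper_force: 40.1
```

>>> carry_out(linear=[[0,0,0.08],[0,0,0.15],[0,0,0.2],[0,0,0.22],[0,0,0.23],[0,0,0.235],[0,0,0.24],[0,0,0.24]], delta_rot=[[0,0,0],[0,0,0],[0,0,0],[0,0,0],[0,0,0],[0,0,0],[0,0,0],[0,0,0]], gripper=[1,1,1,1,1,1,1,1])

```text
clock: 13.3
ee_pos: [625.5, 113.6, 45.5]
orientation: [0.707, 0.707, 0.0, 0.0]
wrist_force: [1.2, 0.2, -0.2]
grip_width: 0.361
gripper_force: 40.1
```

>>> carry_out(linear=[[0,0,0.01],[0,0,0.01],[0,0,0.01],[0,0,0.01],[0,0,-0.15],[0,0,-0.5],[0,0,-1],[0,0,-1]], delta_rot=[[0,0,0],[0,0,0],[0,0,0],[0,0,0],[0,0,0],[0,0,0],[0,0,0],[0,0,0]], gripper=[1,1,-0.2,-0.2,-0.2,-0.2,-0.2,-0.2])

```text
clock: 14.1
ee_pos: [630.7, 114.0, 155.4]
orientation: [0.707, 0.707, 0.006, 0.005]
wrist_force: [1.7, 0.5, 0.6]
grip_width: 0.605
gripper_force: 0.0
```

>>> carry_out(linear=[[-0.07,-0.4,-0.1],[-0.13,-0.84,-0.2],[-0.13,-0.84,-0.2]], delta_rot=[[0,0,0],[0,0,0],[0,0,0]], gripper=[-0.4,-0.4,-0.4])

```text
clock: 14.4
ee_pos: [536.3, 100.4, 165.5]
orientation: [0.707, 0.707, -0.001, -0.001]
wrist_force: [-0.0, -0.0, 0.1]
grip_width: 0.703
gripper_force: 0.0
```

>>> carry_out(linear=[[-0.07,-0.4,0],[-0.13,-0.83,0],[-0.13,-0.83,0],[-0.13,-0.83,0],[-0.13,-0.83,0],[-0.13,-0.83,0]], delta_rot=[[0,0,0.09],[0,0,0.18],[0,0,0.27],[0,0,0.372],[0,0,0.372],[0,0,0.372]], gripper=[-0.4,-0.4,-0.4,-0.4,-0.4,-0.4])

```text
clock: 15.0
ee_pos: [459.1, 87.5, 166.2]
orientation: [0.88, 0.475, 0.001, 0.0]
wrist_force: [-0.6, 0.2, 0.4]
grip_width: 0.703
gripper_force: 0.0
```

```bash
python3 - <<'E'
from h import *
s=r.read_state(); print(s['ee_pos'],s['orientation'],s['grip_width'])
p,d,c=snap('wrist','w5.png')
measure(p,d,c)
E
```

```text
[459.10424181  87.5289735  166.23081095] [8.79821708e-01 4.75303097e-01 7.56378434e-04 3.95008742e-04] 0.7031945756229022
red z80 14.2 box [419 191  83  72] rect [602.4 -66.5] [73.4 70.3] 23.8
red z80 85.0 box [495 249  17  35] rect [595.1 -73.3] [22.7  6.8] 70.5
yellow z80 84.9 box [231 183  33  23] rect [463.1  90.2] [12.3 24.7] 27.4
   body 1269 [458.   87.2] [37. 38.] 57.0
blue z80 89.7 box [419   0  59  54] rect [626.3 112.5] [30.4 30.7] 30.2
blue z80 14.5 box [359   7  65  73] rect [618.9 115.1] [54.8 51.4] 73.3
```

View pics/w5.png

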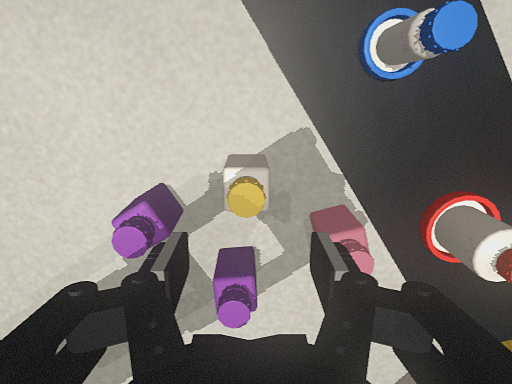

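The blue bottle stands in its puck, cap top at 89.7 mm. The jaws are aligned with the square bottle, whose cap is at (246,197), and the decoys clear the fingers. I'll descend.

>>> carry_out(linear=[[-0.007,-0.01,0.2],[-0.007,-0.01,0.5],[-0.007,-0.01,0.8],[-0.007,-0.01,1],[-0.007,-0.01,1]], delta_rot=[[0,0,0],[0,0,0],[0,0,0],[0,0,0],[0,0,0]], gripper=[-0.4,-0.4,-0.4,-0.4,-0.4])

```text
clock: 15.55
ee_pos: [454.7, 87.4, 62.4]
orientation: [0.88, 0.475, -0.003, -0.001]
wrist_force: [-0.4, -0.6, -1.1]
grip_width: 0.703
gripper_force: 0.0
```

>>> carry_out(linear=[[0,0,0.15],[0,0,0.26],[0,0,0.26],[0,0,0.26],[0,0,0.26],[0,0,0.26],[0,0,0.26],[0,0,0.26]], delta_rot=[[0,0,0],[0,0,0],[0,0,0],[0,0,0],[0,0,0],[0,0,0],[0,0,0],[0,0,0]], gripper=[-0.4,-0.4,1,1,1,1,1,1], newtons=30)

```text
clock: 16.35
ee_pos: [457.3, 87.5, 39.6]
orientation: [0.881, 0.474, 0.0, 0.0]
wrist_force: [-0.5, -0.0, -1.5]
grip_width: 0.438
gripper_force: 33.0
```

>>> carry_out(linear=[[0,0,-0.2],[0,0,-0.6],[0,0,-1],[0,0,-1]], delta_rot=[[0,0,0],[0,0,0],[0,0,0],[0,0,0]], gripper=[1,1,1,1], newtons=40)

```text
clock: 16.75
ee_pos: [461.4, 87.6, 145.4]
orientation: [0.881, 0.474, 0.005, 0.003]
wrist_force: [1.6, -0.3, -0.4]
grip_width: 0.438
gripper_force: 42.0
```

>>> carry_out(linear=[[-0.3,0.26,-0.2],[-0.6,0.52,-0.4],[-0.91,0.78,-0.4]], delta_rot=[[0,0,0],[0,0,0],[0,0,0]], gripper=[1,1,1])

```text
clock: 17.05
ee_pos: [473.8, -32.7, 181.9]
orientation: [0.88, 0.474, 0.002, 0.002]
wrist_force: [1.5, 0.3, -1.0]
grip_width: 0.435
gripper_force: 41.9
```

>>> carry_out(linear=[[-0.3,0.26,0],[-0.6,0.52,0],[-0.91,0.78,0]], delta_rot=[[0,0,0],[0,0,0],[0,0,0]], gripper=[1,1,1])

```text
clock: 17.35
ee_pos: [486.6, -151.8, 178.6]
orientation: [0.881, 0.474, -0.0, -0.0]
wrist_force: [0.8, 0.5, -1.7]
grip_width: 0.441
gripper_force: 41.9
```

>>> carry_out(linear=[[-0.3,0.26,0],[-0.6,0.52,0],[-0.91,0.78,0],[-0.91,0.78,0],[-0.91,0.78,0]], delta_rot=[[0,0,0],[0,0,0],[0,0,0],[0,0,0],[0,0,0]], gripper=[1,1,1,1,1])

```text
clock: 17.85
ee_pos: [501.3, -269.7, 178.1]
orientation: [0.881, 0.473, -0.0, -0.001]
wrist_force: [-0.1, 0.9, -0.3]
grip_width: 0.44
gripper_force: 41.9
```

```bash
python3 - <<'E'
from h import *
s=r.read_state(); print(s['ee_pos'],s['orientation'],s['grip_width'])
p,d,c=snap('wrist','w6.png')
measure(p,d,c)
E
```

```text
[ 501.2759065  -269.66109907  178.08952646] [ 8.81111190e-01  4.72908019e-01 -3.05503929e-04 -9.91467425e-04] 0.4404168056237194
red z80 24.3 box [375 264  55  27] rect [ 574.6 -462.7] [32.  55.2] 72.4
yellow z80 14.8 box [309  81  80  76] rect [ 604.9 -284.1] [62.8 63.2] 73.2
yellow z80 223.4 box [225 292  34  19] rect [ 443.3 -348.7] [11.3 29.6] 32.4
   body 0 [0. 0.] [0. 0.] 0.0
yellow z80 223.2 box [233 306  56  20] rect [ 448.8 -369.2] [15.9 47.2] 65.6
   body 0 [0. 0.] [0. 0.] 0.0
green z80 84.8 box [177 176  37  35] rect [ 467.6 -248.5] [25.6 26.7] 56.6
   body 1122 [ 467.  -249.1] [53.7 28. ] 18.9
```

View pics/w6.png

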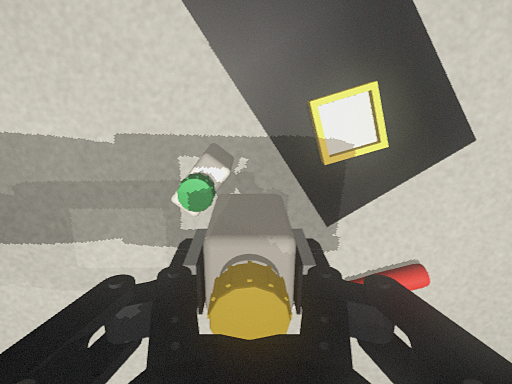

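The yellow puck is at (605,-284), yaw -16.8°, 63 mm outside, which fits. The green bottle is at (467.2,-248.9), with its long axis at 18.9°.

>>> carry_out(linear=[[0.22,0.45,0.1],[0.45,0.9,0.3],[0.454,0.944,0.5],[0.454,0.944,0.7],[0.454,0.944,0.7],[0.454,0.944,0.7]], delta_rot=[[0,0,-0.06],[0,0,-0.12],[0,0,-0.186],[0,0,-0.186],[0,0,-0.186],[0,0,-0.186]], gripper=[1,1,1,1,1,1])

```text
clock: 18.5
ee_pos: [605.4, -281.9, 109.0]
orientation: [0.802, 0.597, -0.0, -0.001]
wrist_force: [0.7, -0.1, 0.3]
grip_width: 0.435
gripper_force: 42.0
```

>>> carry_out(linear=[[0,0,0.15],[0,0,0.3],[0,0,0.4],[0,0,0.4],[0,0,0.4]], delta_rot=[[0,0,0],[0,0,0],[0,0,0],[0,0,0],[0,0,0]], gripper=[1,1,1,1,1])

```text
clock: 19.0
ee_pos: [605.4, -283.4, 68.8]
orientation: [0.802, 0.597, -0.0, -0.0]
wrist_force: [-0.0, 0.2, 0.1]
grip_width: 0.443
gripper_force: 42.0
```

>>> carry_out(linear=[[0,0,0.08],[0,0,0.15],[0,0,0.2],[0,0,0.22],[0,0,0.23],[0,0,0.24],[0,0,0.245],[0,0,0.245]], delta_rot=[[0,0,0],[0,0,0],[0,0,0],[0,0,0],[0,0,0],[0,0,0],[0,0,0],[0,0,0]], gripper=[1,1,1,1,1,1,1,1])

```text
clock: 19.8
ee_pos: [605.8, -283.5, 45.0]
orientation: [0.802, 0.597, 0.0, 0.0]
wrist_force: [-0.1, -1.2, 0.7]
grip_width: 0.438
gripper_force: 42.0
```

>>> carry_out(linear=[[0,0,0.008],[0,0,0.008],[0,0,0.008],[0,0,0.008],[0,0,-0.15],[0,0,-0.5],[0,0,-1],[0,0,-1]], delta_rot=[[0,0,0],[0,0,0],[0,0,0],[0,0,0],[0,0,0],[0,0,0],[0,0,0],[0,0,0]], gripper=[1,1,-0.3,-0.3,-0.3,-0.3,-0.3,-0.3])

```text
clock: 20.6
ee_pos: [610.4, -286.2, 155.4]
orientation: [0.802, 0.597, 0.003, 0.007]
wrist_force: [1.3, -0.4, 1.1]
grip_width: 0.653
gripper_force: 0.0
```

>>> carry_out(linear=[[-0.01,-0.35,-0.1],[-0.03,-0.71,-0.2],[-0.03,-0.71,-0.2]], delta_rot=[[0,0,0],[0,0,0],[0,0,0]], gripper=[-0.4,-0.4,-0.4])

```text
clock: 20.9
ee_pos: [534.1, -265.0, 166.3]
orientation: [0.802, 0.597, -0.0, -0.0]
wrist_force: [0.6, 1.4, 0.3]
grip_width: 0.703
gripper_force: 0.0
```

>>> carry_out(linear=[[-0.01,-0.35,0],[-0.03,-0.71,0],[-0.03,-0.71,0],[-0.03,-0.71,0],[-0.03,-0.71,0],[-0.03,-0.71,0],[-0.03,-0.71,0],[-0.03,-0.71,0]], delta_rot=[[0,0,0.09],[0,0,0.18],[0,0,0.27],[0,0,0.36],[0,0,0.45],[0,0,0.54],[0,0,0.604],[0,0,0.604]], gripper=[-0.4,-0.4,-0.4,-0.4,-0.4,-0.4,-0.4,-0.4])

```text
clock: 21.7
ee_pos: [468.8, -248.8, 165.9]
orientation: [0.986, 0.164, 0.001, 0.001]
wrist_force: [-0.6, -0.4, 0.2]
grip_width: 0.7
gripper_force: 0.0
```

```bash
python3 - <<'E'
from h import *
s=r.read_state(); print(s['ee_pos'],s['orientation'],s['q'])
p,d,c=snap('wrist','w7.png')
measure(p,d,c)
p,d,c=snap('top'); print('top'); measure(p[130:260],d[130:260],{**c,'cy':c['cy']-130}) if 0 else None
E
```

```text
[ 468.79481645 -248.84876745  165.90030846] [9.86441387e-01 1.64110859e-01 7.23114878e-04 7.02181172e-04] [-6.36681307e-01  6.28553169e-02  1.85001934e+00  6.60008667e-05
  1.22670307e+00  6.04379485e-01]
red z80 23.9 box [448 118  64  82] rect [ 553.4 -455.8] [31.3 77.9] 72.4
yellow z80 89.5 box [288   0 113  93] rect [ 596.1 -279.6] [44.8 53.4] 50.3
   body 1883 [ 603.8 -284. ] [38.3 32.8] 73.1
green z80 84.8 box [227 185  39  34] rect [ 467.1 -249. ] [25.3 26.7] 19.0
   body 1173 [ 467.2 -249. ] [52.9 28. ] 19.1
top
```

View pics/w7.png

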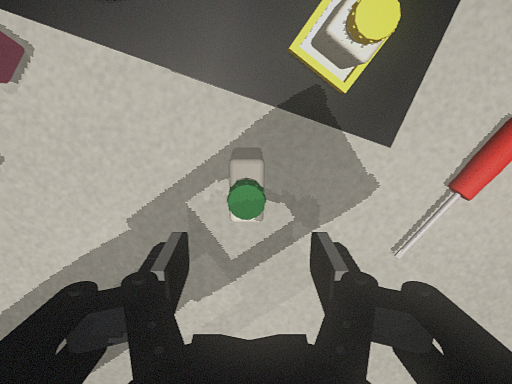

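The yellow bottle stands in its puck, cap top at 89.5 mm. The jaws are aligned with the green bottle and the screwdriver is clear. I'll descend and grip.

>>> carry_out(linear=[[-0.015,-0.004,0.2],[-0.015,-0.004,0.5],[-0.015,-0.004,0.8],[-0.015,-0.004,1],[-0.015,-0.004,1]], delta_rot=[[0,0,0],[0,0,0],[0,0,0],[0,0,0],[0,0,0]], gripper=[-0.4,-0.4,-0.4,-0.4,-0.4])

```text
clock: 22.3
ee_pos: [464.4, -247.0, 61.8]
orientation: [0.986, 0.166, -0.002, -0.002]
wrist_force: [-0.7, -0.6, -0.5]
grip_width: 0.702
gripper_force: 0.0
```

>>> carry_out(linear=[[0,0,0.15],[0,0,0.26],[0,0,0.26],[0,0,0.26],[0,0,0.26],[0,0,0.26],[0,0,0.26],[0,0,0.26]], delta_rot=[[0,0,0],[0,0,0],[0,0,0],[0,0,0],[0,0,0],[0,0,0],[0,0,0],[0,0,0]], gripper=[-0.4,-0.4,1,1,1,1,1,1], newtons=30)

```text
clock: 23.1
ee_pos: [466.7, -248.6, 39.2]
orientation: [0.986, 0.165, 0.0, 0.0]
wrist_force: [-0.3, 0.9, 1.3]
grip_width: 0.324
gripper_force: 37.2
```

>>> carry_out(linear=[[0,0,-0.2],[0,0,-0.6],[0,0,-1],[0,0,-1]], delta_rot=[[0,0,0],[0,0,0],[0,0,0],[0,0,0]], gripper=[1,1,1,1], newtons=40)

```text
clock: 23.5
ee_pos: [470.0, -251.0, 145.4]
orientation: [0.986, 0.165, 0.004, 0.004]
wrist_force: [1.0, -0.5, 0.0]
grip_width: 0.321
gripper_force: 39.8
```

>>> carry_out(linear=[[0.12,-0.3,-0.2],[0.24,-0.6,-0.4],[0.355,-0.89,-0.4]], delta_rot=[[0,0,0],[0,0,0],[0,0,0]], gripper=[1,1,1])

```text
clock: 23.8
ee_pos: [472.4, -152.6, 181.2]
orientation: [0.986, 0.164, 0.002, 0.001]
wrist_force: [0.2, -0.4, -1.6]
grip_width: 0.32
gripper_force: 40.0
```

>>> carry_out(linear=[[0.12,-0.3,0],[0.24,-0.6,0],[0.355,-0.89,0]], delta_rot=[[0,0,0],[0,0,0],[0,0,0]], gripper=[1,1,1])

```text
clock: 24.1
ee_pos: [475.3, -55.6, 178.1]
orientation: [0.986, 0.164, -0.0, -0.0]
wrist_force: [-0.9, -1.0, -1.5]
grip_width: 0.323
gripper_force: 40.0
```

>>> carry_out(linear=[[0.12,-0.3,0],[0.24,-0.6,0],[0.355,-0.89,0]], delta_rot=[[0,0,0],[0,0,0],[0,0,0]], gripper=[1,1,1])

```text
clock: 24.4
ee_pos: [480.0, 40.0, 178.1]
orientation: [0.986, 0.165, -0.0, -0.0]
wrist_force: [-0.0, -0.7, -0.9]
grip_width: 0.321
gripper_force: 40.0
```

>>> carry_out(linear=[[0.12,-0.3,0],[0.24,-0.6,0],[0.355,-0.89,0]], delta_rot=[[0,0,0],[0,0,0],[0,0,0]], gripper=[1,1,1])

```text
clock: 24.7
ee_pos: [484.7, 135.7, 178.0]
orientation: [0.986, 0.165, -0.0, -0.0]
wrist_force: [-0.1, 0.3, -1.5]
grip_width: 0.326
gripper_force: 40.0
```

>>> carry_out(linear=[[0.12,-0.3,0],[0.24,-0.6,0],[0.355,-0.89,0],[0.355,-0.89,0],[0.355,-0.89,0]], delta_rot=[[0,0,0],[0,0,0],[0,0,0],[0,0,0],[0,0,0]], gripper=[1,1,1,1,1])

```text
clock: 25.2
ee_pos: [489.3, 230.3, 177.9]
orientation: [0.986, 0.165, -0.001, 0.0]
wrist_force: [0.0, 0.7, -1.7]
grip_width: 0.323
gripper_force: 40.1
```

```bash
python3 - <<'E'
from h import *
s=r.read_state(); print(s['ee_pos'],s['orientation'],s['q'])
p,d,c=snap('wrist','w8.png')
measure(p,d,c)
E
```

```text
[489.27395899 230.33207479 177.87532415] [ 9.86222112e-01  1.65424731e-01 -7.18600335e-04  2.96044841e-04] [ 2.94366602e-01  7.67268318e-02  1.81146095e+00 -4.24524406e-04
  1.25490599e+00  1.53291769e+00]
green z80 223.3 box [207 267  85  73] rect [394.8 197.9] [70.7 72.9] 27.5
   body 0 [0. 0.] [0. 0.] 0.0
blue z80 14.5 box [384  40  62  66] rect [622.3 119.5] [54.9 52.9] 26.7
blue z80 89.7 box [448  42  57  48] rect [626.4 112.1] [28.5 32.2] 32.7
```

View pics/w8.png

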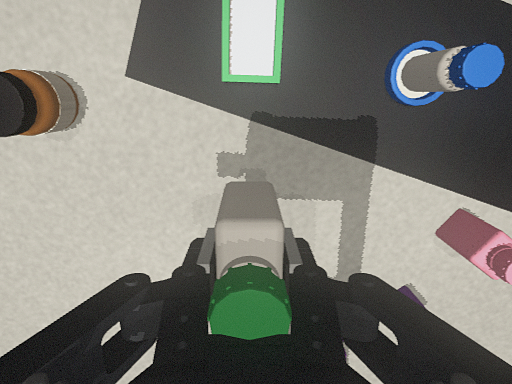

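The green puck is at (252,40), cut off at the picture's top. I'll advance 45 mm and look again.

>>> carry_out(linear=[[0.3,0,0],[0.45,0,0],[0.45,0,0],[0.45,0,0]], delta_rot=[[0,0,0],[0,0,0],[0,0,0],[0,0,0]], gripper=[1,1,1,1])

```text
clock: 25.65
ee_pos: [532.1, 243.5, 178.2]
orientation: [0.986, 0.164, -0.001, 0.0]
wrist_force: [0.3, -0.4, -1.9]
grip_width: 0.319
gripper_force: 40.1
```

```bash
python3 - <<'E'
from h import *
COL['green']=[(50,85)]
s=r.read_state(); print(s['ee_pos'],s['orientation'])
p,d,c=snap('wrist','w9.png')
measure(p,d,c)
E
```

```text
[532.06524462 243.49196773 178.24538127] [ 9.86476629e-01  1.63900152e-01 -7.53467543e-04  1.80308589e-04]
green z80 223.7 box [207 271  85  69] rect [436.5 207. ] [66.4 72.5] 6.7
   body 0 [0. 0.] [0. 0.] 0.0
blue z80 14.5 box [377  93  62  60] rect [624.1 119.8] [54.6 52.5] 12.4
blue z80 89.6 box [435 111  52  43] rect [626.2 111.9] [28.4 32. ] 5.9
```

```bash
python3 - <<'E'
from h import *
z=np.load('pics/w9.npz');p=z['p'];c=dict(fovy=z['k'][0],cx=z['k'][1],cy=z['k'][2],R=z['R'],t=z['t'])
P=cloud(z['d'],c); h=cv2.cvtColor(p,cv2.COLOR_RGB2HSV)
for s,ce,m in blobs(p,'green',20): print(s,ce,np.median(P[m][:,2]))
# rim points: saturated, z 12..18, near puck
m=(np.hypot(P[:,:,0]-605,P[:,:,1]-268)<55)&(h[:,:,1]>110)&(h[:,:,2]>50)&(P[:,:,2]>5)&(P[:,:,2]<20)
print(m.sum(),np.median(h[m],0)); ys,xs=np.nonzero(m)
print(xs.min(),xs.max(),ys.min(),ys.max())
print(cv2.minAreaRect(np.array([ray(c,x,y,15)[:2] for x,y in zip(xs,ys)],np.float32)))
E
```

```text
[227 110  21  16  35] [233.         121.57142857] 13.564119879286027
[262 124  14   9  34] [271.11764706 130.11764706] 14.416549784230444
[263 267  12  11  22] [269.59090909 271.59090909] 210.8353001668421
[ 207  271   85   69 4296] [249.19157356 308.84427374] 223.10291614547566
146 [ 65. 114. 179.]
222 280 41 132
((605.8115234375, 266.4555358886719), (76.97689056396484, 51.0269660949707), 17.162687301635742)
```

The green puck is at (605.5,267.5) with a 77x51 mm outline and yaw 17.3°, which fits. I'll go above it and descend.

>>> carry_out(linear=[[0.35,0.005,0.1],[0.7,0.01,0.3],[0.772,0.011,0.5],[0.772,0.011,0.7],[0.772,0.011,0.7],[0.772,0.011,0.7]], delta_rot=[[0,0,0.017],[0,0,0.017],[0,0,0.017],[0,0,0.017],[0,0,0.017],[0,0,0.017]], gripper=[1,1,1,1,1,1])

```text
clock: 26.3
ee_pos: [605.0, 268.2, 108.7]
orientation: [0.988, 0.151, -0.001, 0.0]
wrist_force: [0.7, -0.8, -1.1]
grip_width: 0.323
gripper_force: 40.1
```

>>> carry_out(linear=[[0,0,0.15],[0,0,0.3],[0,0,0.4],[0,0,0.4],[0,0,0.4]], delta_rot=[[0,0,0],[0,0,0],[0,0,0],[0,0,0],[0,0,0]], gripper=[1,1,1,1,1])

```text
clock: 26.8
ee_pos: [605.5, 268.6, 68.2]
orientation: [0.988, 0.151, -0.001, 0.0]
wrist_force: [-0.1, 0.8, -0.2]
grip_width: 0.324
gripper_force: 40.1
```

>>> carry_out(linear=[[0,0.008,0.08],[0,0.008,0.15],[0,0.008,0.2],[0,0.008,0.22],[0,0.008,0.23],[0,0.008,0.24],[0,0.008,0.245],[0,0.008,0.245]], delta_rot=[[0,0,0],[0,0,0],[0,0,0],[0,0,0],[0,0,0],[0,0,0],[0,0,0],[0,0,0]], gripper=[1,1,1,1,1,1,1,1])

```text
clock: 27.6
ee_pos: [606.2, 268.0, 44.5]
orientation: [0.988, 0.151, 0.0, -0.0]
wrist_force: [0.7, 0.2, -1.2]
grip_width: 0.325
gripper_force: 40.1
```

>>> carry_out(linear=[[0,0,0.005],[0,0,0.005],[0,0,0.005],[0,0,0.005],[0,0,-0.15],[0,0,-0.5],[0,0,-1],[0,0,-1]], delta_rot=[[0,0,0],[0,0,0],[0,0,0],[0,0,0],[0,0,0],[0,0,0],[0,0,0],[0,0,0]], gripper=[1,1,-0.4,-0.4,-0.4,-0.4,-0.4,-0.4])

```text
clock: 28.4
ee_pos: [611.3, 269.6, 154.9]
orientation: [0.988, 0.151, 0.008, -0.001]
wrist_force: [0.4, -0.1, 1.0]
grip_width: 0.703
gripper_force: 0.0
```

>>> carry_out(linear=[[-0.5,0,-0.5],[-1,0,-1],[-1,0,-1],[-1,0,-1]], delta_rot=[[0,0,0],[0,0,0],[0,0,0],[0,0,0]], gripper=[-0.4,-0.4,-0.4,-0.4])

```text
clock: 28.8
ee_pos: [511.0, 238.4, 251.3]
orientation: [0.988, 0.152, 0.005, -0.001]
wrist_force: [0.9, 0.4, 0.6]
grip_width: 0.698
gripper_force: 0.0
```

>>> carry_out(linear=[[-0.5,0,0],[-1,0,0],[-1,0,0],[-1,0,0]], delta_rot=[[0,0,0],[0,0,0],[0,0,0],[0,0,0]], gripper=[-0.4,-0.4,-0.4,-0.4])

```text
clock: 29.2
ee_pos: [414.9, 208.0, 244.9]
orientation: [0.988, 0.151, 0.001, -0.0]
wrist_force: [0.5, 0.1, 0.8]
grip_width: 0.697
gripper_force: 0.0
```

```bash
python3 - <<'E'
from h import *
p,d,c=snap('top','t2.png'); P=cloud(d,c)
for n,x,y in (('flat',605.5,267.5),('slim',625,113.7),('wide',606.3,-77.2),('sq',605,-284)):
    m=(np.hypot(P[:,:,0]-x,P[:,:,1]-y)<35)&(P[:,:,2]>80)&(P[:,:,2]<100)
    uv=np.argwhere(m).mean(0); print(n,m.sum(),np.median(P[m][:,2]).round(1),ray(c,uv[1],uv[0],90)[:2]-[x,y])
cv2.imwrite('pics/t2c.png',cv2.resize(p[110:255,100:400,::-1],None,fx=2.6,fy=2.6,interpolation=cv2.INTER_CUBIC))
E
```

```text
flat 49 90.9 [ 0.73700341 -2.24335928]
slim 65 90.6 [-0.04036944  0.06614096]
wide 62 91.0 [-0.38725006 -0.06169165]
sq 67 90.4 [0.32227578 2.51352549]
```

View pics/t2c.png

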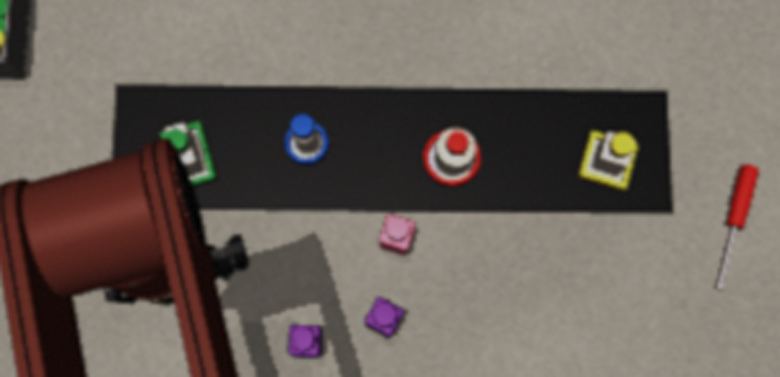

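All four bottles stand upright in their own pucks: cap tops are at about 90 mm and offsets are under 3 mm. The screwdriver looks undisturbed and the arm is clear, so I'll hand in.

```bash
python3 -c "
from bench import r
print(r.finish_job())"
```

```text
the job is handed in; nothing more can be done
None
```

The job is handed in: all four bottles stand upright and released in their matching pucks, cap tops at about 90 mm and axes within about 3 mm of the puck centres; the screwdriver and jar were never touched, though the arm hid the jar in the last picture.

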